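# Load the specimen shaker and clamp its cover

## Robot

A 6-joint arm with a two-finger parallel gripper is mounted at the origin on the work surface. World frame = base frame: x ahead of the robot, y to its left, z up, the work surface at z = 0. Lengths are in m, angles in rad, forces in N, time in s.
With the tool pointing down it reaches from about 0.375 to 0.925 m from the base axis. Payload 5.7 kg.
Tool frame: the origin (TCP) lies midway between the tips of the shut fingers; the grasp point (between the pads) lies 19 mm behind it; z points along the fingers, x is the direction in which the jaws open and shut, and the axes are right-handed (so a half turn about z gives the same grasp; the last joint's range is limited). The gripper opens to 88 mm and grips with 3 to 60 N. Pads are 20 mm wide; open, the fingers measure 115 mm over their backs; the gripper's body (75 mm by 178 mm) begins 61 mm behind the grasp point.
Start: joints at [1.098, 0.359, 1.51, -0, 1.272, -0.115], TCP at [0.21, 0.562, 0.223] pointing down, gripper open.
Joint ranges: [-2.97, 2.97], [-1.01, 2.36], [0.21, 2.38], [-0.96, 4.11], [0.2, 2.71], [-2.98, 2.98]. Speed limits (rad/s): [2.39, 2.39, 3.14, 3.14, 3.14, 3.14].

## Interface

Orientations are given as a unit quaternion [x, y, z, w].
In Python, from bench import move_ptp, servo_line, goto_joints, move_gripper, sleep, inverse_kinematics, capture, PlanningError, close_job, spot_in, silhouettes, current_clock, current_joint_pos, current_qvel, current_joint_torque, current_position, current_orientation, current_force, current_torque, current_finger_gap gives the robot as it stands. Calls block until the motion is done:
- move_ptp(position, orientation): joint-space move of the TCP to a pose.
- servo_line(position, orientation=None, rate=0.15, contact_N=None): straight line of the TCP; orientation=None keeps the orientation; rate is the mean speed in m/s. With contact_N (N) it stops when the force on the tool has changed by that much, and returns True; else False.
- goto_joints(angles): joint-space move.
- move_gripper(opening): finger opening in m; the grip force is fixed at half the most; returns when the fingers have stopped.
- sleep(seconds).
- inverse_kinematics(position, orientation): joint angles nearest the present ones, or None.
- capture(name): name is "side" or "top" or "wrist"; returns a dict with "image" (480x640x3 uint8, blue, green, red), "range_z" (480x640 float32, m along the optical axis (not along the pixel's ray), 0 where there is no reading), "intrinsics" (3x3 intrinsics, pixels), "R" (3x3) and "t" (3): a world point X has camera coordinates R X + t. Camera axes: x right, y down, z forward; pixel columns grow to the right and rows downward; lengths in m; the calibration is good to about 2 mm. A picture is of the moment at which its call begins.
A pose or a line that the arm cannot do raises PlanningError and nothing moves.
- close_job(): hands the job in, once; it reports no verdict.
Trained networks look in the newest picture that a camera, given by its name, has taken for a name from the list of things; names that differ only in an ending like _2 or _b are one class to them, and where a whole thing is asked for, a point or a joint stands for the part that bears it (a point fixed in the world has none). Each returns a list of dicts, best first, with "conf" (0 to 1); they miss things now and then, are a little off and sometimes report something else, mostly with a low value. They report only what shows in the picture. A call takes as long as a camera call. They do not tell look-alikes from the thing itself.
- spot_in(camera, query): "xy" ([column, row] in pixels, amid what is visible of it).
- silhouettes(camera, query): "region" (480x640 bool, what is visible of it) and "xy" ([column, row] in pixels, amid what is visible of it).
Readings, each from a call of its own:
- current_clock(): time.
- current_joint_pos(): joint angles.
- current_qvel(): joint speeds.
- current_joint_torque(): joint torques, N m.
- current_position(): TCP position.
- current_orientation(): TCP orientation.
- current_force(): force on the tool from outside, world axes, zero at the start.
- current_torque(): the same for the moment, N m.
- current_finger_gap(): finger opening in m.
Only numpy, scipy, OpenCV 4.12 (cv2) and the standard library are available. Lean on these libraries where they do the work, as an engineer would, in place of code of your own. Each camera call takes 0.05 s, during which the arm holds its last target.

## Task

Stand every specimen pot that is out on the bench upright inside the drum of the shaker, then put the cover squarely on the drum so that it sits level and fully home on the rim. Swing the clamp bridge over it as far as it goes, screw the clamp bolt in clockwise by its upright lever until it comes to its stop, and only then fold the lever down flat. Leave everything else on the bench where it is.

Things in the scene. Friction and masses are not known exactly. Their poses are not given: they have to be found in the camera images.
- pot0_mid (a point): Specimen pot: upright round screw-cap pot, 44 mm in diameter, 60 mm tall, white with a light grey cap and a paper band, 70 g; stands on the bench left of the shaker. The point is its centre, 30 mm above its foot; z up along its axis. Two to four of the five pots are there in a run, the others are absent (None).
- pot1_mid (a point): Specimen pot: upright round screw-cap pot, 44 mm in diameter, 60 mm tall, white with a light grey cap and a paper band, 70 g; stands on the bench left of the shaker. The point is its centre, 30 mm above its foot; z up along its axis. Two to four of the five pots are there in a run, the others are absent (None).
- pot2_mid (a point): Specimen pot: upright round screw-cap pot, 44 mm in diameter, 60 mm tall, white with a light grey cap and a paper band, 70 g; stands on the bench left of the shaker. The point is its centre, 30 mm above its foot; z up along its axis. Two to four of the five pots are there in a run, the others are absent (None).
- pot3_mid (a point): Specimen pot: upright round screw-cap pot, 44 mm in diameter, 60 mm tall, white with a light grey cap and a paper band, 70 g; stands on the bench left of the shaker. The point is its centre, 30 mm above its foot; z up along its axis. Two to four of the five pots are there in a run, the others are absent (None).
- pot4_mid (a point): Specimen pot: upright round screw-cap pot, 44 mm in diameter, 60 mm tall, white with a light grey cap and a paper band, 70 g; stands on the bench left of the shaker. The point is its centre, 30 mm above its foot; z up along its axis. Two to four of the five pots are there in a run, the others are absent (None).
- drum_rim (a point): Centre of the rim of the shaker's round steel drum, 140 mm above the bench; outside diameter 180 mm, inside 164 mm, 70 mm deep. Axes are the shaker's own: x from its control panel towards the bridge's pivot post, y left, z up.
- drum_floor (a point): Centre of the drum's flat inner floor, 70 mm above the bench, same axes. The white housing below reaches from x = -170 to +160 mm, 105 mm either side in y, 60 mm high. Two posts stand at x = +122 mm (pivot) and x = -122 mm (catch, 46 mm wide in y, where the bridge's free end comes to rest), up to 226 mm above the bench
- cover_boss (a point): Centre of the cover's boss: a cylinder 40 mm in diameter, 28 mm tall in the middle of the disc's top, the grip and the place where the clamp bolt presses. 14 mm above the disc's top, 28 mm above the cover's lowest face; z up. The cover lies on the bench right of the shaker, boss up
- cover_seat (a point): The same cover (450 g): centre of the disc's under-face, 22 mm below cover_boss; seated, it coincides with drum_rim. Aluminium disc 188 mm in diameter, 8 mm thick; below it a black locating step 158 mm in diameter, 6 mm deep, goes inside the drum with 3 mm to spare all round
- bridge (a joint): Swing angle of the clamp bridge (rad) about its upright pivot post: 0 = over the drum, free end in the catch post (stop); grows anticlockwise seen from above, to 1.8 = swung away to the right. Starts between 1.5 and 1.72. Friction about 0.25 N m, stays where left.
- bridge_pivot (a point): Point on the axis of the bridge's pivot, at mid-height of the bar (204 mm above the bench).
- bridge_grip (a point): Point in the middle of the bridge's bar, 185 mm from the pivot and 63 mm beyond the bolt. The bar is aluminium, 22 mm wide and 14 mm thick, 252 mm long, its top 211 mm above the bench. Axes: x along the bar towards the pivot, z up. Can be pinched across from above.
- bolt (a joint): Turning angle of the clamp bolt (rad): clockwise from above is positive and screws it in, 10 mm down per turn; starts between 0 and 0.6, fully in against its stop at 6.6. Friction about 0.08 N m. Its sprung foot meets the boss of the seated cover at about 3.5 and then presses harder (2.5 N per mm).
- lever_hinge (a point): Hinge of the lever on the bolt's axis, 122 mm from the bridge's pivot (over the drum's centre when the bridge is closed), just above the bolt's round 34 mm head: 240 mm above the bench at bolt = 0, 229 mm fully in. Axes turn with the bolt: x points away from the side to which the lever folds, y along the hinge, z up.
- lever (a joint): Angle of the lever (rad): 1.57 = upright in line with the bolt (starts 1.4 to 1.57; 1.6 is its stop), 0 = folded flat, lying level along the bar towards its free end when the bolt is fully in. Friction about 0.10 N m, stays where left. Folding it works a cam that presses the foot 2.5 mm further down.
- lever_tip (a point): End of the lever, 68 mm from its hinge. The lever is a black flat paddle, 66 mm long, 24 mm wide along its hinge, 10 mm thick.
- foot: Round black rubber foot of the bolt, 26 mm in diameter, sprung, below the bridge; origin on the bolt's axis, 17 mm above the foot's top face.
- jar_mid (a point): Bystander: squat amber jar with a black cap, 72 mm in diameter, 38 mm tall, among the pots. Point at its centre.
- timer_mid (a point): Bystander: white bench timer, 65 x 75 x 24 mm. Point at its centre.
- slidebox_mid (a point): Bystander: grey box for microscope slides, 76 x 56 x 32 mm. Point at its centre.
- marker_mid (a point): Bystander: black marker pen, 140 x 16 x 12 mm, lying. Point at its centre.
- tipbox_mid (a point): Bystander: grey pipette tip box, 120 mm (its x) x 80 x 50 mm. Point at its centre.
There are look-alikes about, which are no part of the job. What is shaped like the part that bears pot2_mid but orange is not meant.

How it is judged:
By the outcome, as a careful person would: the job done as asked, in the order asked, and still so for the second after the job is handed in, with the robot touching nothing.
Of pot0, pot1, pot2, pot3, pot4 only 2 to 4 are there at a start; the rules pass over those that are not, and their reading is None.
At some moment in a run one of pot0, pot1, pot2, pot3, pot4, cover may be knocked a few centimetres aside while the robot is not near it.
Once in a run the grip may slacken for a moment while it holds something.
It also fails if it takes over 210 s, if anything falls off the work surface, if the arm or the gripper's body presses on something with over 40 N, if the wrist force passes 120 N, or if a joint passes its speed limit or range.

## Working session

There is one attempt and no reset: what is moved stays moved. The work goes in short steps, each a Python script; the robot and the scene stay as the last script left them, time stands still between calls to the robot, and variables do not carry over. Pictures are saved under pics/ and viewed, and the job is handed in when it is done.

```bash
ls; mkdir -p pics
python3 - <<'E'
from bench import *
import cv2
print(current_clock(),current_position(),current_orientation())
for n in("side","top","wrist"):
    c=capture(n); cv2.imwrite(f"pics/{n}0.png",c["image"])
    print(n,c["intrinsics"].tolist(),c["R"].round(3).tolist(),c["t"].round(3).tolist())
E
```

```text
pics
0.0 [0.20983122 0.56139145 0.22182517] [ 8.21653787e-01  5.69986191e-01 -7.84595357e-04  4.25650029e-04]
side [[619.0889699526306, 0.0, 317.05443789739127], [0.0, 619.0889699526306, 245.6953831866565], [0.0, 0.0, 1.0]] [[-0.996, -0.085, -0.009], [-0.056, 0.731, -0.68], [0.064, -0.677, -0.733]] [0.532, 0.134, 1.815]
top [[580.6408291564911, 0.0, 312.3325649069266], [0.0, 580.6408291564911, 247.5648609303149], [0.0, 0.0, 1.0]] [[-0.013, -1.0, 0.001], [-0.981, 0.013, -0.192], [0.192, -0.003, -0.981]] [0.002, 0.561, 1.727]
wrist [[398.7106864083565, 0.0, 321.36946156420163], [0.0, 398.7106864083565, 232.32879051899184], [0.0, 0.0, 1.0]] [[0.349, 0.937, -0.002], [0.895, -0.333, 0.298], [0.278, -0.106, -0.955]] [-0.598, -0.038, 0.393]
```

View pics/top0.png

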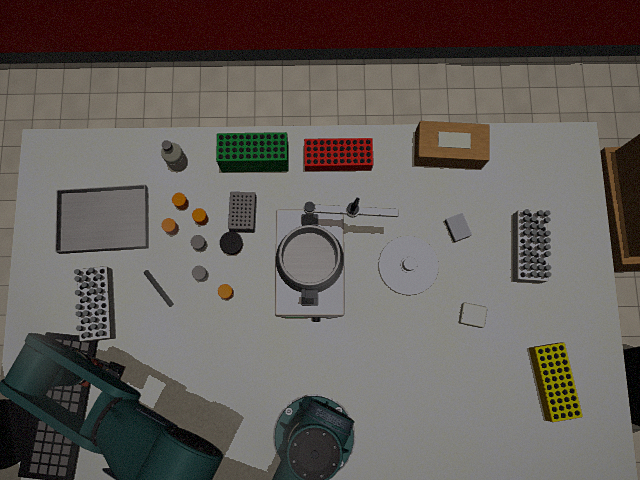

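View pics/side0.png

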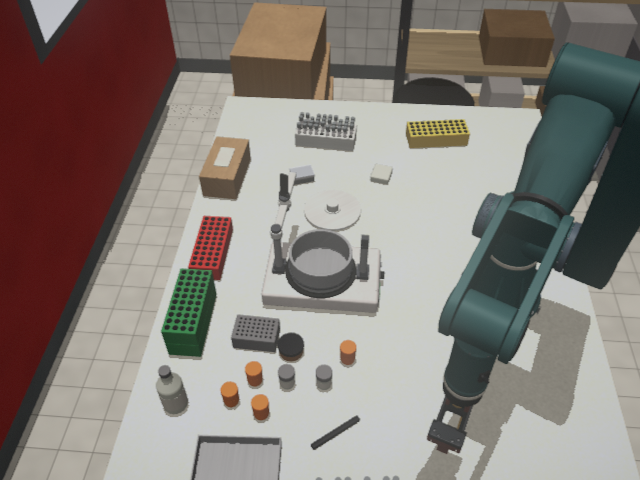

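View pics/wrist0.png

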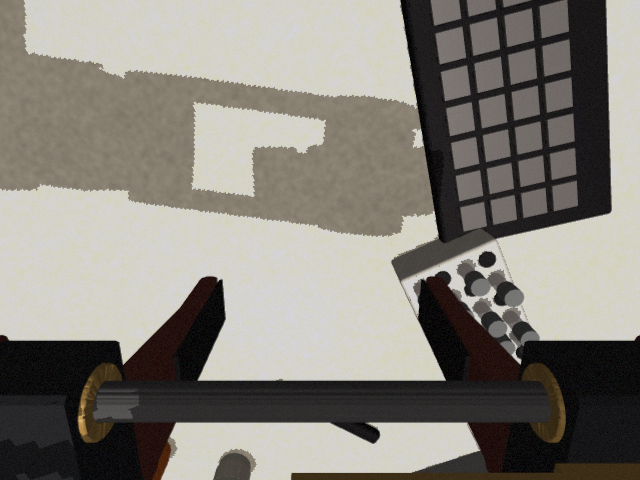

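Top view: grey-capped white pots at (198,243) and (200,273). Look-alikes are orange pots at (180,200), (169,226), (200,216) and (225,292), and the black-capped jar at (231,243). The drum is at (310,258), the cover at (408,265), and the bridge is swung right with its bolt at (353,208). I'll run the detectors next and check with close crops.

```bash
cat > h.py <<'E'
from bench import *
import numpy as np, cv2
from scipy.spatial.transform import Rotation as Rot
def cloud(c,mask=None):
    z=c["range_z"]; K=c["intrinsics"]
    m=(z>0) if mask is None else ((z>0)&mask)
    v,u=np.nonzero(m); d=z[v,u]
    P=np.stack([(u-K[0,2])/K[0,0]*d,(v-K[1,2])/K[1,1]*d,d],1)
    return (P-c["t"])@c["R"],u,v
def proj(c,X):
    p=c["R"]@np.asarray(X)+c["t"]; q=c["intrinsics"]@p; return q[:2]/q[2]
def down(yaw): # jaw axis (tool x) at world angle yaw, z down
    return (Rot.from_euler('z',yaw)*Rot.from_euler('x',np.pi)).as_quat()
def fitcircle(P):
    A=np.c_[2*P,np.ones(len(P))]; s=np.linalg.lstsq(A,(P**2).sum(1),rcond=None)[0]
    return s[:2],np.sqrt(s[2]+s[0]**2+s[1]**2)
E
python3 - <<'E'
from h import *
for n in("top","side"):
    c=capture(n)
    for q in("pot0_mid","pot2_mid","cover_boss","drum_rim","bridge","bridge_grip","lever","lever_tip","foot","jar_mid","tipbox_mid","timer_mid","slidebox_mid","marker_mid","bridge_pivot","lever_hinge"):
        try:
            for d in silhouettes(n,q)[:8]:
                P,u,v=cloud(c,d["region"])
                bgr=np.median(c["image"][d["region"]],0)
                print(n,q,round(d["conf"],2),np.round(d["xy"]),"n",len(P),"med",np.median(P,0).round(3),"lo",np.percentile(P,2,axis=0).round(3),"hi",np.percentile(P,98,axis=0).round(3),bgr)
        except Exception as e: print(n,q,"ERR",e)
i=capture("top")["image"][170:320,130:440]; cv2.imwrite("pics/crop1.png",cv2.resize(i,None,fx=2.5,fy=2.5,interpolation=3))
i=capture("side")["image"][160:430,200:400]; cv2.imwrite("pics/crop2.png",cv2.resize(i,None,fx=2.2,fy=2.2,interpolation=3))
E
```

```text
top pot0_mid 0.73 [354. 206.] n 136 med [ 0.633 -0.119  0.243] lo [ 0.622 -0.135  0.226] hi [ 0.652 -0.104  0.309] [31.5 31.  32. ]
top pot2_mid 0.78 [170. 229.] n 205 med [0.635 0.432 0.057] lo [0.617 0.416 0.013] hi [0.658 0.455 0.067] [ 34.5  84.  135. ]
top pot2_mid 0.61 [198. 245.] n 209 med [0.579 0.343 0.059] lo [ 0.563  0.326 -0.002] hi [0.603 0.367 0.068] [79. 81. 86.]
top pot2_mid 0.6 [196. 217.] n 183 med [0.664 0.34  0.058] lo [0.647 0.323 0.019] hi [0.685 0.362 0.068] [  0.  80. 137.]
top cover_boss 0.6 [410. 262.] n 2758 med [ 0.507 -0.305  0.015] lo [ 0.425 -0.388  0.005] hi [ 0.595 -0.223  0.043] [141. 136. 136.]
top cover_boss 0.45 [357. 214.] n 795 med [ 0.634 -0.122  0.212] lo [ 0.62  -0.246  0.201] hi [0.652 0.003 0.305] [139. 134. 135.]
top drum_rim 0.64 [311. 258.] n 7954 med [ 0.521 -0.005  0.068] lo [ 0.355 -0.182  0.051] hi [0.668 0.102 0.226] [122. 124. 128.]
top drum_rim 0.43 [356. 205.] n 85 med [ 0.634 -0.121  0.283] lo [ 0.625 -0.156  0.001] hi [ 0.722 -0.112  0.31 ] [19.  16.  19.5]
top bridge 0.7 [355. 211.] n 754 med [ 0.634 -0.126  0.212] lo [ 0.62  
[... 4406 characters left out ...]
[ 0.383 -0.446  0.03 ] [186. 197. 197.]
side slidebox_mid 0.61 [304. 173.] n 304 med [ 0.618 -0.449  0.027] lo [ 0.585 -0.49   0.   ] hi [ 0.654 -0.423  0.036] [181. 177. 176.]
side slidebox_mid 0.45 [287. 376.] n 361 med [0.58  0.362 0.055] lo [0.561 0.333 0.002] hi [0.6   0.374 0.065] [121. 122. 125.]
side marker_mid 0.64 [336. 432.] n 437 med [0.449 0.482 0.009] lo [ 0.394  0.436 -0.004] hi [0.502 0.524 0.016] [70. 71. 71.]
side bridge_pivot 0.84 [282. 198.] n 644 med [ 0.633 -0.11   0.212] lo [ 0.619 -0.235  0.194] hi [0.651 0.022 0.302] [127. 131. 133.]
side lever_hinge 0.49 [284. 187.] n 253 med [ 0.635 -0.114  0.259] lo [ 0.622 -0.125  0.224] hi [ 0.649 -0.098  0.306] [66.  68.  68.5]
```

View pics/crop1.png

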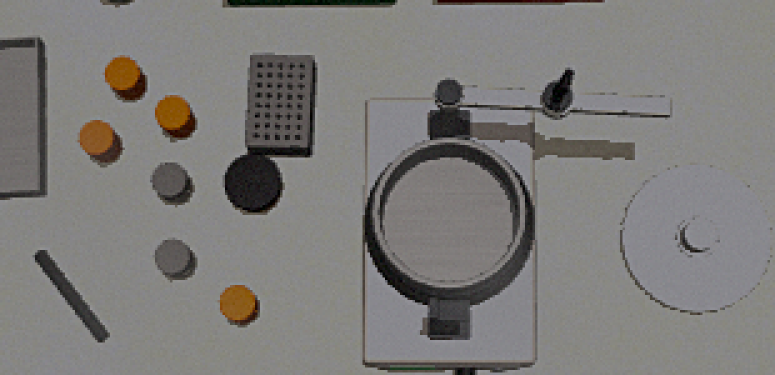

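View pics/crop2.png

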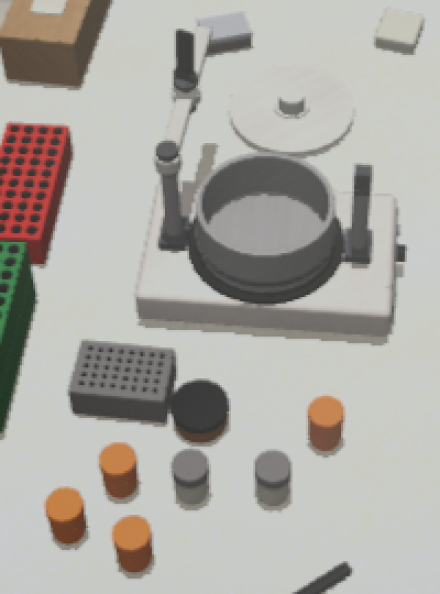

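Crops confirm two grey-capped white pots (crop1 at (172,181) and (173,258)). The four orange pots are look-alikes and stay put. Now the geometry.

```bash
cat >> h.py <<'E'
def near(P,xy,r,z0,z1):
    return P[(np.hypot(P[:,0]-xy[0],P[:,1]-xy[1])<r)&(P[:,2]>z0)&(P[:,2]<z1)]
def rectcircle(P):
    c,r=cv2.minEnclosingCircle(P[:,:2].astype(np.float32)*1000); return np.array(c)/1000,r/1000
def discfit(P,R):
    # centre of disc with known radius best fitting the points: robust area centre
    return P[:,:2].mean(0)
E
python3 - <<'E'
from h import *
np.set_printoptions(suppress=True,precision=4)
for n in("top","side"):
    c=capture(n); P,u,v=cloud(c)
    for nm,xy in (("potA",(.58,.35)),("potB",(.5,.35))):
        Q=near(P,xy,.05,.045,.08)
        if len(Q)==0: print("none");continue
        t=Q[Q[:,2]>np.percentile(Q[:,2],70)-.006]
        print(n,nm,len(t),t[:,:2].mean(0),t[:,2].mean(),(t[:,:2].min(0)+t[:,:2].max(0))/2,np.ptp(t[:,:2],axis=0),rectcircle(t))
    Q=near(P,(.52,-.0),.13,.130,.150); print(n,"rim",len(Q),fitcircle(Q[:,:2]),Q[:,2].mean(),rectcircle(Q))
    # outer & inner edges
    Q=near(P,(.508,-.305),.12,.006,.022); print(n,"disc",len(Q),Q[:,:2].mean(0),np.median(Q[:,2]),rectcircle(Q))
    Q=near(P,(.508,-.305),.05,.035,.05); print(n,"boss",len(Q),Q[:,:2].mean(0),np.median(Q[:,2]),rectcircle(Q))
    Q=P[(P[:,2]>.2)&(P[:,2]<.22)&(P[:,0]>.55)&(P[:,0]<.72)&(P[:,1]<.1)&(P[:,1]>-.3)]
    print(n,"bar",len(Q),cv2.fitLine(Q[:,:2].astype(np.float32),cv2.DIST_HUBER,0,.01,.01).ravel(),cv2.minAreaRect(Q[:,:2].astype(np.float32)*1000),Q[:,2].mean())
    Q=P[(P[:,2]>.21)&(P[:,0]>.38)&(P[:,0]<.72)&(P[:,1]<.1)&(P[:,1]>-.05)]
    for a,b in((.36,.45),(.6,.7)):
        q=Q[(Q[:,0]>a)&(Q[:,0]<b)]; print(n,"post",a,len(q),q.mean(0) if len(q) else None, q.min(0),q.max(0))
    Q=P[(P[:,2]>.05)&(P[:,2]<.066)&(P[:,0]>.3)&(P[:,0]<.72)&(P[:,1]<.16)&(P[:,1]>-.16)]
    print(n,"housing",len(Q),cv2.minAreaRect(Q[:,:2].astype(np.float32)*1000))
    Q=P[(P[:,2]>.225)&(P[:,2]<.32)&(P[:,0]>.58)&(P[:,0]<.69)&(P[:,1]<-.07)&(P[:,1]>-.17)]
    for a,b in((.225,.24),(.25,.27),(.27,.29),(.29,.32)):
        q=Q[(Q[:,2]>a)&(Q[:,2]<b)]; print(n,"lev",a,len(q),q.mean(0) if len(q) else None,q.min(0) if len(q) else None,q.max(0) if len(q) else None)
E
```

```text
top potA 123 [0.5828 0.3456] 0.06232002850145003 [0.5835 0.3452] [0.0411 0.0422] (array([0.5831, 0.3443]), 0.022541845321655273)
top potB 142 [0.488  0.3397] 0.06110470821672192 [0.4873 0.3393] [0.0405 0.043 ] (array([0.4877, 0.3401]), 0.02267364501953125)
top rim 567 (array([0.5237, 0.0033]), np.float64(0.0871620700238017)) 0.13991488318044779 (array([ 0.5174, -0.0001]), 0.12665843200683594)
top disc 2639 [ 0.5086 -0.3046] 0.01397416004364274 (array([ 0.5079, -0.3049]), 0.11975032043457032)
top boss 126 [ 0.5106 -0.3043] 0.042009243750795594 (array([ 0.5107, -0.3046]), 0.020205774307250977)
top bar 653 [ 0.0576  0.9983  0.6349 -0.1253] ((633.5888061523438, -116.10693359375), (267.1415100097656, 32.144187927246094), 86.06083679199219) 0.21124000112515406
top post 0.36 27 [0.4019 0.0218 0.2213] [0.3909 0.0189 0.2114] [0.4131 0.0246 0.2266]
top post 0.6 169 [ 0.6428 -0.0105  0.2205] [ 0.6287 -0.0486  0.21  ] [0.6621 0.0166 0.2345]
top housing 3407 ((512.1082153320312, 3.3454360961914062), (210.00579833984375, 344.1993408203125), 89.0479507446289)
top lev 0.225 60 [ 0.6353 -0.1181  0.23
[... 1086 characters left out ...]
1016) 0.20931380814198117
side post 0.36 45 [0.4004 0.0274 0.2173] [0.3893 0.0189 0.2106] [0.4111 0.0365 0.2303]
side post 0.6 139 [0.6421 0.0028 0.2197] [ 0.6283 -0.0485  0.21  ] [0.6581 0.0256 0.2316]
side housing 3077 ((511.649658203125, 10.660659790039062), (217.8037567138672, 341.1750793457031), 89.5482406616211)
side lev 0.225 70 [ 0.635  -0.108   0.2324] [ 0.6188 -0.1212  0.2261] [ 0.6508 -0.0938  0.2391]
side lev 0.25 52 [ 0.6343 -0.1141  0.2604] [ 0.6229 -0.1211  0.2507] [ 0.647  -0.1052  0.27  ]
side lev 0.27 49 [ 0.6341 -0.1149  0.2812] [ 0.6223 -0.1242  0.2704] [ 0.6457 -0.1075  0.2891]
side lev 0.29 55 [ 0.6328 -0.1171  0.3   ] [ 0.6215 -0.1256  0.2903] [ 0.6451 -0.109   0.3118]
```

```bash
cat >> h.py <<'E'
def look(name,fn):
    c=capture(name); cv2.imwrite(fn,c["image"]); return c
E
python3 - <<'E'
from h import *
np.set_printoptions(suppress=True,precision=4)
Y=np.pi/2
move_ptp([0.585,0.0,0.39],down(Y)); print(current_clock(),current_position(),current_joint_pos())
c=look("wrist","pics/w_drum.png"); P,u,v=cloud(c)
np.savez("drum.npz",**{k:c[k] for k in("image","range_z","intrinsics","R","t")})
Q=near(P,(.52,.0),.1,.130,.150); print("rim",len(Q),fitcircle(Q[:,:2]),np.median(Q[:,2]),rectcircle(Q))
move_ptp([0.515,0.285,0.27],down(0)); print(current_clock(),current_position(),current_joint_pos())
c=look("wrist","pics/w_pots.png"); P,u,v=cloud(c)
for nm,xy in (("potA",(.58,.35)),("potB",(.487,.342))):
    Q=near(P,xy,.035,.052,.075); print(nm,len(Q),Q.mean(0) if len(Q) else 0,rectcircle(Q) if len(Q) else 0)
E
```

```text
4.5167 [0.5849 0.0008 0.3898] [-0.1169  0.2348  1.2845  0.0003  1.6228 -1.6886]
rim 5310 (array([0.5239, 0.0051]), np.float64(0.08471841937730998)) 0.1407699958547698 (array([0.5242, 0.005 ]), 0.09005789184570312)
6.3667 [0.5153 0.2848 0.2702] [ 0.3878  0.3039  1.4717 -0.0002  1.3656  0.3875]
potA 1897 [0.5833 0.3487 0.0611] (array([0.5838, 0.3483]), 0.021956750869750977)
potB 1833 [0.4885 0.3426 0.0611] (array([0.4884, 0.3422]), 0.021893417358398438)
```

View pics/w_drum.png

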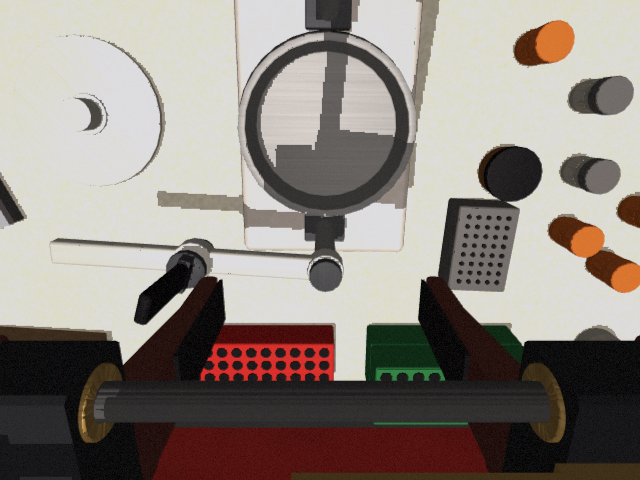

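View pics/w_pots.png

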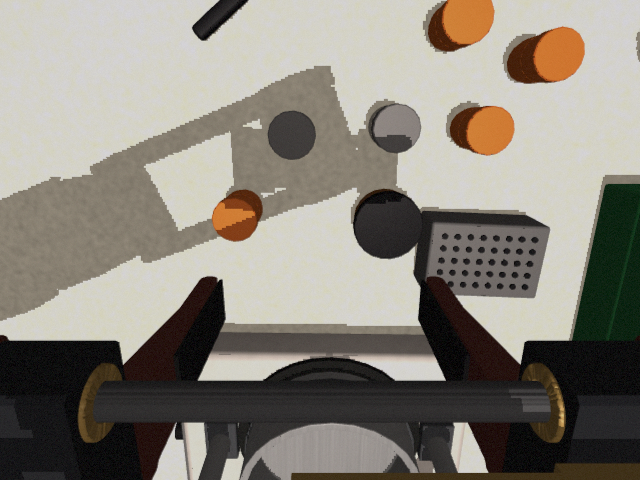

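The wrist view gives the drum rim centre at (0.524,0.005) with R=90 mm (pixel (327,122)). The pots are at (0.5835,0.3485) and (0.4885,0.3424) (pixels (396,127) and (292,135)). Pick the first pot.

```bash
cat >> h.py <<'E'
DR=np.array([.524,.005])
def pick_pot(xy,yaw=0.0):
    move_gripper(0.064)
    move_ptp([xy[0],xy[1],0.14],down(yaw))
    hit=servo_line([xy[0],xy[1],0.024],down(yaw),rate=.12,contact_N=8)
    print("descend hit",hit,current_position().round(4))
    if hit: return False
    move_gripper(0.0); print("gap",current_finger_gap(),current_clock())
    servo_line([xy[0],xy[1],0.26],rate=.2); print("gap lifted",current_finger_gap(),current_force().round(2))
    return True
def place_pot(xy,yaw=np.pi/2):
    move_ptp([xy[0],xy[1],0.26],down(yaw)); print("over drum gap",current_finger_gap())
    if not .040<current_finger_gap()<.048: return False
    hit=servo_line([xy[0],xy[1],0.110],rate=.15,contact_N=10); print("hit1",hit)
    if not hit: hit=servo_line([xy[0],xy[1],0.091],rate=.04,contact_N=4)
    print("down hit",hit,current_position().round(4),current_force().round(2))
    move_gripper(0.064)
    servo_line([xy[0],xy[1],0.26],rate=.2); print("clock",current_clock()); return True
E
python3 - <<'E'
from h import *
print(pick_pot((.5835,.3485)) and place_pot(DR+[.034,0]))
look("top","pics/t1.png");look("side","pics/s1.png")
c=np.load("drum.npz");P,u,v=cloud(c)
for nm,b in(("catch",(.36,.43,-.04,.06)),("pivot",(.6,.68,-.03,.04))):
    q=P[(P[:,0]>b[0])&(P[:,0]<b[1])&(P[:,1]>b[2])&(P[:,1]<b[3])&(P[:,2]>.215)];print(nm,len(q),q.mean(0) if len(q) else 0,q.min(0) if len(q) else 0,q.max(0) if len(q) else 0)
q=P[(P[:,2]>.2)&(P[:,2]<.216)&(P[:,0]>.55)&(P[:,0]<.7)&(P[:,1]<-.03)&(P[:,1]>-.3)]
print("bar",len(q),cv2.fitLine(q[:,:2].astype(np.float32),cv2.DIST_HUBER,0,.01,.01).ravel(),cv2.minAreaRect(q[:,:2].astype(np.float32)*1000),np.median(q[:,2]))
q=P[(P[:,2]>.052)&(P[:,2]<.066)&(P[:,0]>.3)&(P[:,0]<.72)&(P[:,1]<.16)&(P[:,1]>-.16)]
print("housing",len(q),cv2.minAreaRect(q[:,:2].astype(np.float32)*1000))
q=P[(P[:,2]>.225)&(P[:,1]<-.07)&(P[:,1]>-.2)&(P[:,0]<.7)]
for a in np.arange(.225,.32,.01):
    s=q[(q[:,2]>a)&(q[:,2]<a+.01)]; print(round(a,3),len(s),s.mean(0).round(4) if len(s) else 0, (cv2.minAreaRect(s[:,:2].astype(np.float32)*1000)) if len(s)>5 else 0)
E
```

```text
descend hit False [0.5842 0.3488 0.0249]
gap 0.04338339036220252 9.25
gap lifted 0.043716399850193176 [-0.36  0.71 -0.44]
over drum gap 0.04370519528257862
hit1 False
down hit True [0.5581 0.005  0.0939] [ 0.43 -0.42  0.55]
clock 15.5083
True
catch 0 0 0 0
pivot 1033 [0.64299437 0.00351406 0.22513733] [ 0.62910096 -0.0130317   0.21510277] [0.65998731 0.01987646 0.22911764]
bar 5505 [ 0.06356382  0.9979778   0.6329581  -0.1397568 ] ((633.0554809570312, -138.27627563476562), (219.40098571777344, 32.45382308959961), 84.88772583007812) 0.21252904423010005
housing 14893 ((535.65625, 4.976524353027344), (210.28799438476562, 297.518798828125), 89.23855590820312)
0.225 509 [ 0.6325 -0.1133  0.2327] ((635.4042358398438, -116.84025573730469), (31.87511444091797, 29.79372215270996), 47.02722930908203)
0.235 291 [ 0.6346 -0.1133  0.2392] ((635.9785766601562, -115.4570083618164), (28.66009521484375, 25.450803756713867), 29.998655319213867)
0.245 202 [ 0.6329 -0.1142  0.2489] ((637.3070678710938, -117.96748352050781), (10.428750038146973, 30.559852600097656), 71.32369995117188)
0.255 162 [ 0.6325 -0.1148  0.2602] ((635.6783447265625, -114.93212890625), (22.716848373413086, 9.321676254272461), 7.995110988616943)
0.265 172 [ 0.6325 -0.1158  0.2701] ((635.6397094726562, -116.01200866699219), (23.532499313354492, 8.70669174194336), 5.3028130531311035)
0.275 198 [ 0.6326 -0.1165  0.2801] ((636.0450439453125, -117.05638122558594), (23.919269561767578, 8.769113540649414), 1.4901249408721924)
0.285 211 [ 0.6321 -0.1173  0.2901] ((635.8175659179688, -117.82877349853516), (24.205549240112305, 8.463848114013672), 2.453657627105713)
0.295 229 [ 0.6316 -0.1181  0.3001] ((634.271484375, -118.47122955322266), (22.378055572509766, 9.87722396850586), 9.933927536010742)
0.305 441 [ 0.6347 -0.122   0.3075] ((635.3885498046875, -122.56432342529297), (9.743550300598145, 23.86605453491211), 71.56592559814453)
0.315 0 0 0
```

View pics/t1.png

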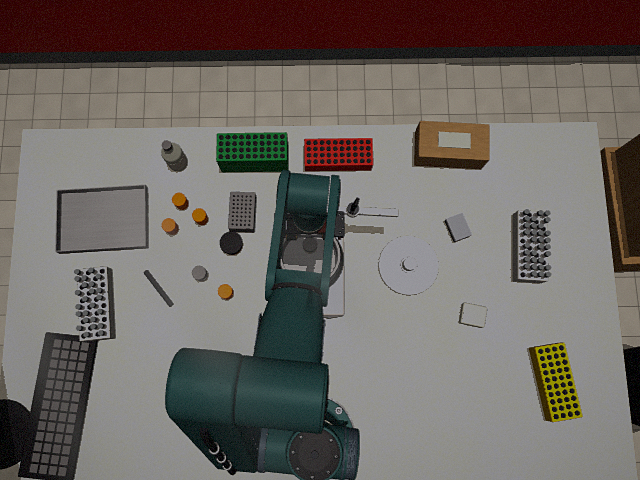

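First pot delivered; the top view now shows one grey pot left at (200,273). Re-measure it in the wrist view, then pick it.

Run:
```python
from h import *
np.set_printoptions(suppress=True,precision=4)
move_ptp([0.488,0.285,0.27],down(0))
c=look("wrist","pics/w_potB.png"); P,u,v=cloud(c)
Q=near(P,(.488,.342),.035,.052,.075); xy,r=rectcircle(Q); print(xy,r,Q.mean(0))
b=c["image"][tuple(np.round(proj(c,[xy[0],xy[1],.06])).astype(int)[::-1])]; print("bgr",b)
if abs(r-.022)<.002:
    print(pick_pot(xy) and place_pot(DR+[-.034,0]))
    move_ptp([0.585,0.0,0.39],down(np.pi/2)); look("wrist","pics/w_drum2.png"); print(current_clock())
```

```text
[0.4883 0.3422] 0.02190585708618164 [0.4883 0.3426 0.0612]
bgr [63 62 68]
descend hit False [0.4889 0.3426 0.0248]
gap 0.04324094526434148 19.8917
gap lifted 0.04361428360230662 [-0.38  0.02 -0.62]
over drum gap 0.04366498010126037
hit1 False
down hit True [0.49   0.005  0.0938] [-0.5   0.42 -0.36]
clock 26.2083
True
26.9417
```

View pics/w_drum2.png

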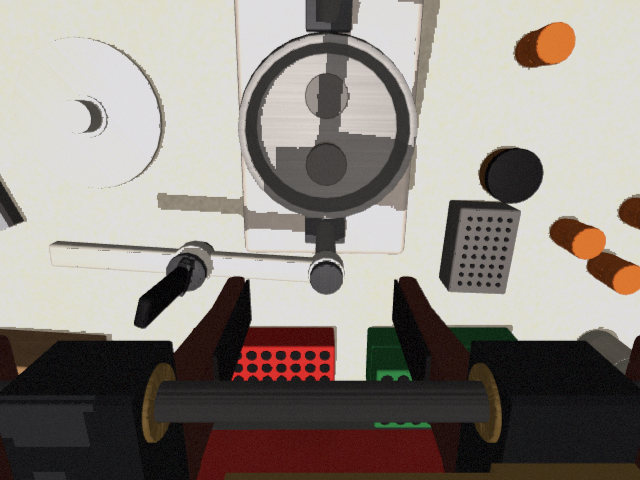

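Both pots stand upright in the drum at (327,97) and (326,164). Now the cover, viewed with the same camera-relative geometry as the drum so that biases cancel.

Run:
```python
from h import *
np.set_printoptions(suppress=True,precision=4)
from scipy.optimize import least_squares
def disc(c,x0,R,z,inner=None):
    pass
c=dict(np.load("drum.npz"));P,u,v=cloud(c)
def ring(P,xy,R,z0,z1):
    Q=near(P,xy,R+.03,z0,z1)
    for _ in range(5):
        # outer edge by angle sector
        d=Q[:,:2]-xy; a=np.arctan2(d[:,1],d[:,0]); r=np.hypot(*d.T); E=[]
        for k in np.linspace(-np.pi,np.pi,121)[:-1]:
            m=(a>=k)&(a<k+2*np.pi/120)
            if m.sum()>2: E.append(Q[m][np.argmax(r[m]),:2])
        E=np.array(E); s=least_squares(lambda p:np.hypot(E[:,0]-p[0],E[:,1]-p[1])-R,xy,loss="soft_l1",f_scale=.001); xy=s.x
    return xy,np.median(np.abs(s.fun)),len(E)
print("rim",ring(P,np.array([.524,.005]),.09,.130,.150))
move_gripper(.056)
move_ptp([.5,-.2,.40],down(np.pi/2))
move_ptp([.5705,-.308,.264],down(np.pi/2)); print(current_position())
c=look("wrist","pics/w_cover.png"); P,u,v=cloud(c)
print("disc",ring(P,np.array([.509,-.304]),.094,.008,.022))
Q=near(P,(.509,-.304),.035,.036,.05);print("boss",len(Q),rectcircle(Q),Q.mean(0),ring(P,Q[:,:2].mean(0),.02,.036,.05))
Q=near(P,(.509,-.304),.09,.008,.022);print("discz",np.median(Q[:,2]))
```

```text
rim (array([0.524 , 0.0052]), np.float64(0.0007840198398149298), 120)
[ 0.571  -0.307   0.2648]
disc (array([ 0.5104, -0.3032]), np.float64(0.0007550667904942104), 120)
boss 1425 (array([ 0.5105, -0.3031]), 0.019860607147216797) [ 0.5101 -0.3032  0.0432] (array([ 0.5104, -0.3031]), np.float64(0.0007338548887908299), 120)
discz 0.015257793865330153
```

View pics/w_cover.png

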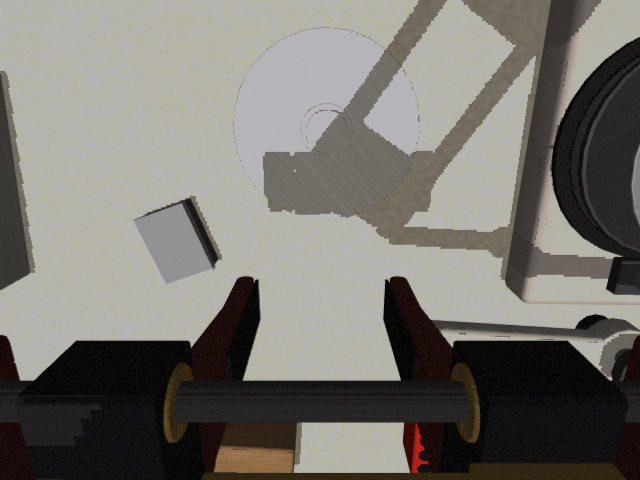

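Run:
```python
from h import *
np.set_printoptions(suppress=True,precision=4)
q=down(np.pi/2); C=np.array([.5104,-.3032])
move_ptp([*C,.10],q)
print("hit",servo_line([*C,.016],q,rate=.08,contact_N=8),current_position())
move_gripper(0.0); print("gap",current_finger_gap(),current_position(),current_force())
p0=current_position()
servo_line([*C,.33],rate=.15); print("gap",current_finger_gap(),current_force(),current_torque(),current_clock())
print("seat TCP z expected",p0[2]+.14-.006)
if current_finger_gap()>.035:
    servo_line([.524,-.15,.33],rate=.25); servo_line([.524,.0052,.33],rate=.25)
    look("side","pics/s_cov.png"); look("wrist","pics/w_cov2.png"); print("gap",current_finger_gap(),current_position())
```

```text
hit False [ 0.5108 -0.3035  0.0165]
gap 0.03979683486405904 [ 0.5106 -0.3031  0.0164] [-0.4842  1.7203  4.8371]
gap 0.03948653408347785 [-0.1623 -0.5172 -5.5242] [-0.0196  0.0111  0.0267] 33.6
seat TCP z expected 0.15042664713877602
gap 0.03992290647038992 [0.5243 0.0034 0.3299]
```

View pics/s_cov.png

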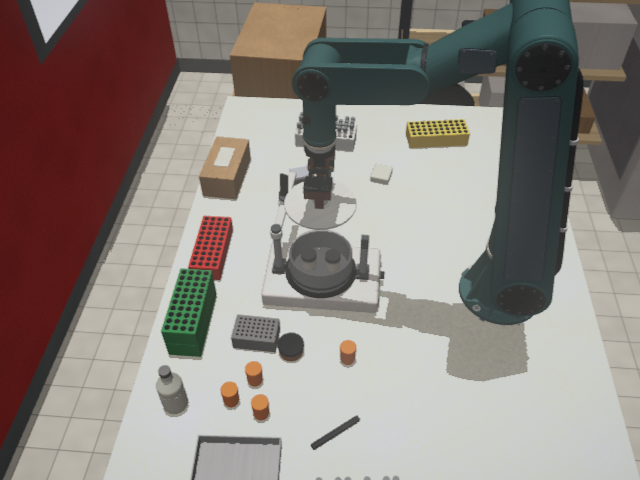

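View pics/w_cov2.png

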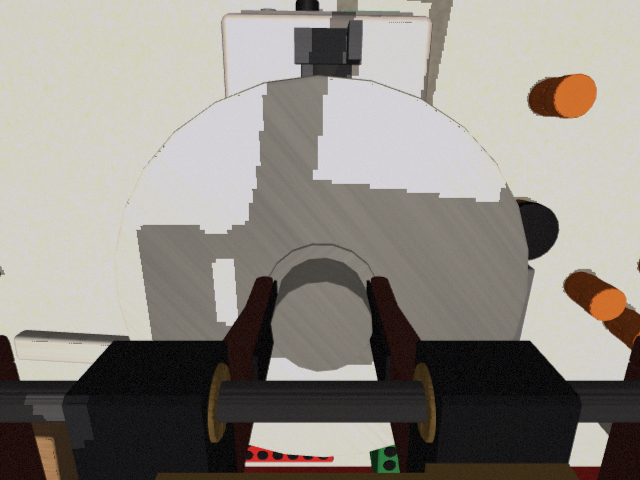

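The cover is held centred and level over the drum with both pots visible inside. Lower it.

Run:
```python
from h import *
np.set_printoptions(suppress=True,precision=4)
print(current_position(),current_finger_gap())
servo_line([.524,.0052,.18],rate=.12); sleep(.2); print(current_position(),current_force())
hit=servo_line([.524,.0052,.149],rate=.03,contact_N=6); print("hit",hit,current_position(),current_force(),current_torque(),current_finger_gap(),current_clock())
c=look("side","pics/s_seat.png")
```

```text
[0.5243 0.0034 0.3299] 0.03992290647038992
[0.5244 0.0052 0.1806] [ 0.4542 -0.3979 -4.9643]
hit True [0.5237 0.0052 0.1503] [-0.7385 -0.0202  5.6975] [-0.177  -0.0318  0.0075] 0.03953834999661696 37.75
```

Contact came at TCP z 0.1503, exactly the expected seated height. Release and verify.

Run:
```python
from h import *
np.set_printoptions(suppress=True,precision=4)
move_gripper(.056); servo_line([.524,.0052,.25],rate=.15); move_ptp([.585,.0,.39],down(np.pi/2))
c=look("wrist","pics/w_seat.png"); P,u,v=cloud(c)
Q=near(P,(.524,.005),.097,.135,.16); Q=Q[np.hypot(Q[:,0]-.524,Q[:,1]-.005)>.025]
A=np.c_[Q[:,:2]-[.524,.005],np.ones(len(Q))]; s=np.linalg.lstsq(A,Q[:,2],rcond=None)[0]; print("plane",s,rectcircle(Q),len(Q))
B=near(P,(.524,.005),.03,.165,.19); print("boss",rectcircle(B),np.median(B[:,2]))
# same plane test on raw rim from before
d=dict(np.load("drum.npz")); P,u,v=cloud(d); Q=near(P,(.524,.005),.093,.13,.15)
A=np.c_[Q[:,:2]-[.524,.005],np.ones(len(Q))]; print("rim plane",np.linalg.lstsq(A,Q[:,2],rcond=None)[0]); print(current_clock())
```

```text
plane [ 0.0007 -0.001   0.1492] (array([0.5235, 0.0043]), 0.0938611068725586) 27240
boss (array([0.5236, 0.0044]), 0.019936241149902344) 0.17720108195335293
rim plane [-0.002  -0.0016  0.1399]
39.8167
```

View pics/w_seat.png

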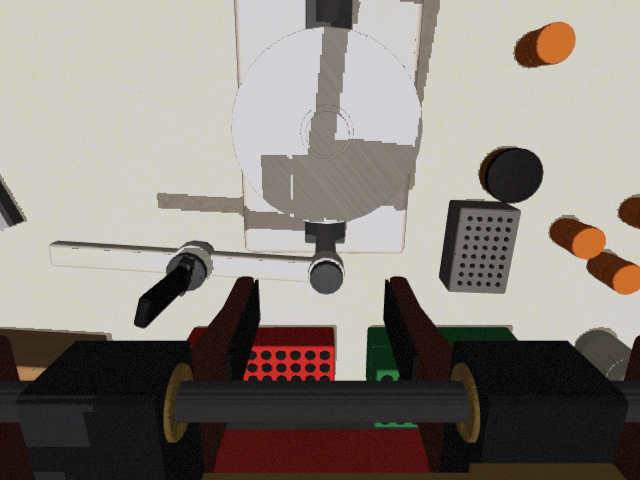

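The cover is seated: level (slope <0.1°), disc top 149 mm, boss 177 mm, centred within 1 mm (pixel (326,127)). Next I'll swing the bridge by pushing its bar with the closed fingertips along its arc, with yaw chosen to keep gripper body and camera away from the lever.

```bash
cat >> h.py <<'E'
PV=np.array([.646,.0036]); YS=-.013
def bpose(phi,r,off,z):
    d=np.array([-np.cos(phi),-np.sin(phi)]); t=np.array([-np.sin(phi),np.cos(phi)])
    yaw=min(2.6,phi+np.pi/2); dl=phi+np.pi/2-yaw
    o=11+13.5*np.cos(dl)+10*np.sin(dl)
    p=PV+r*d-(o/1000+off)*t
    return [p[0],p[1],z],down(yaw)
E
python3 - <<'E'
from h import *
np.set_printoptions(suppress=True,precision=4)
move_gripper(0.0)
rr=lambda phi: .190+.025*np.clip((phi-1.1)/.4,0,1)
phi=1.507
p,q=bpose(phi,rr(phi),.010,.39); move_ptp(p,q); print(current_joint_pos())
print(servo_line([p[0],p[1],.195],rate=.15,contact_N=6),current_position(),current_clock())
for phi in list(np.arange(1.5,.1,-.14)):
    p,q=bpose(phi,rr(phi),.0,.195)
    h=servo_line(p,q,rate=.15,contact_N=15)
    if h: print("stop",phi,current_position(),current_force());break
print(phi,current_position(),current_force(),current_clock())
look("top","pics/t_br.png"); look("side","pics/s_br.png")
E
```

```text
Traceback (most recent call last):
bench.PlanningError: the arm cannot take that pose within its joint ranges
```

Run:
```python
from h import *
np.set_printoptions(suppress=True,precision=3)
p,q=bpose(1.507,.215,.01,.39); print(p)
for y in(2.6,2.5,2.4,2.2,2.0,1.57,0,-.06):
    for z in(.39,.33,.195):
        print(y,z,inverse_kinematics([p[0],p[1],z],down(y)))
```

```text
[np.float64(0.6698030043501514), np.float64(-0.21335887285266217), 0.39]
2.6 0.39 None
2.6 0.33 None
2.6 0.195 None
2.5 0.39 [-0.407  0.43   1.001  0.     1.711 -2.907]
2.5 0.33 [-0.407  0.448  1.109  0.     1.585 -2.907]
2.5 0.195 [-0.407  0.529  1.297  0.     1.316 -2.907]
2.4 0.39 [-0.407  0.43   1.001  0.     1.711 -2.807]
2.4 0.33 [-0.407  0.448  1.109  0.     1.585 -2.807]
2.4 0.195 [-0.407  0.529  1.297  0.     1.316 -2.807]
2.2 0.39 [-0.407  0.43   1.001  0.     1.711 -2.607]
2.2 0.33 [-0.407  0.448  1.109  0.     1.585 -2.607]
2.2 0.195 [-0.407  0.529  1.297  0.     1.316 -2.607]
2.0 0.39 [-0.407  0.43   1.001  0.     1.711 -2.407]
2.0 0.33 [-0.407  0.448  1.109  0.     1.585 -2.407]
2.0 0.195 [-0.407  0.529  1.297  0.     1.316 -2.407]
1.57 0.39 [-0.407  0.43   1.001  0.     1.711 -1.977]
1.57 0.33 [-0.407  0.448  1.109  0.     1.585 -1.977]
1.57 0.195 [-0.407  0.529  1.297  0.     1.316 -1.977]
0 0.39 [-0.407  0.43   1.001 -0.     1.711 -0.407]
0 0.33 [-0.407  0.448  1.109 -0.     1.585 -0.407]
0 0.195 [-0.407  0.529  1.297 -0.     1.316 -0.407]
-0.06 0.39 [-0.407  0.43   1.001 -0.     1.711 -0.347]
-0.06 0.33 [-0.407  0.448  1.109 -0.     1.585 -0.347]
-0.06 0.195 [-0.407  0.529  1.297 -0.     1.316 -0.347]
```

```bash
sed -i 's/yaw=min(2.6,/yaw=min(2.48,/' h.py
python3 - <<'E'
from h import *
np.set_printoptions(suppress=True,precision=4)
rr=lambda phi: .190+.032*np.clip((phi-1.0)/.5,0,1)
phis=list(np.arange(1.5,.1,-.14))
print([inverse_kinematics(*bpose(a,rr(a),0,.195)) is not None for a in phis])
phi=1.507
p,q=bpose(phi,rr(phi),.010,.39); move_ptp(p,q); print(current_joint_pos())
print(servo_line([p[0],p[1],.195],rate=.15,contact_N=6),current_position(),current_clock())
for phi in phis:
    p,q=bpose(phi,rr(phi),.0,.195)
    h=servo_line(p,q,rate=.15,contact_N=15)
    if h: print("stop",phi,current_position(),current_force());break
print(phi,current_position(),current_force(),current_clock())
look("top","pics/t_br.png"); look("side","pics/s_br.png")
E
```

```text
[True, True, True, True, True, True, True, True, True, True]
[-0.4154  0.4327  0.9965  0.0005  1.7127 -2.8946]
False [ 0.6702 -0.2206  0.1961] 43.3167
0.23999999999999888 [ 0.4684 -0.0662  0.1952] [ 0.2982 -0.6703  0.7811] 46.5917
```

View pics/s_br.png

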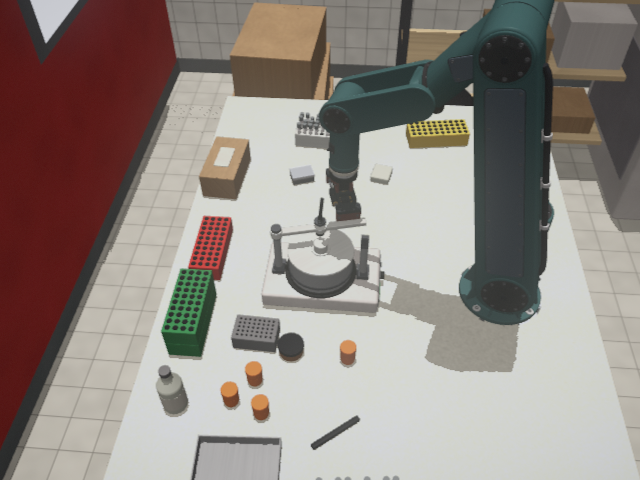

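The bridge is nearly closed (bar from (277,231) to (362,223)), with the bolt over the boss. Push it gently to its stop.

Run:
```python
from h import *
np.set_printoptions(suppress=True,precision=4)
for phi in (.12,.04):
    h=servo_line(*bpose(phi,.19,0,.195),rate=.1,contact_N=8); print(phi,h,current_position(),current_force())
    if h: break
if not h:
    h=servo_line(*bpose(-.08,.19,0,.195),rate=.03,contact_N=8); print("final",h,current_position(),current_force())
p=current_position(); print("bar y centre at r190:",p[1]+.0245, "expected", (PV+.19*np.array([-np.cos(YS),-np.sin(YS)])))
servo_line([p[0],p[1]-.02,p[2]],rate=.1); servo_line([p[0],p[1]-.02,.40],rate=.2)
move_ptp([.585,.0,.48],down(np.pi/2)); print(current_clock())
c=look("wrist","pics/w_br.png"); np.savez("br.npz",**{k:c[k] for k in("image","range_z","intrinsics","R","t")})
P,u,v=cloud(c)
q=P[(P[:,2]>.204)&(P[:,2]<.218)&(P[:,0]>.41)&(P[:,0]<.62)&(P[:,1]<.05)&(P[:,1]>-.05)]
print("bar",len(q),cv2.fitLine(q[:,:2].astype(np.float32),cv2.DIST_HUBER,0,.01,.01).ravel(),cv2.minAreaRect(q[:,:2].astype(np.float32)*1000))
q=P[(P[:,2]>.225)&(P[:,1]<.06)&(P[:,1]>-.06)&(P[:,0]<.6)&(P[:,0]>.45)]
for a in np.arange(.225,.32,.01):
    s=q[(q[:,2]>a)&(q[:,2]<a+.01)]; print(round(a,3),len(s),s.mean(0).round(4) if len(s) else 0, (cv2.minAreaRect(s[:,:2].astype(np.float32)*1000)) if len(s)>5 else 0)
s=q[q[:,2]>.3]; print(s[:,:2].min(0),s[:,:2].max(0))
```

```text
0.12 False [ 0.4609 -0.044   0.1951] [-0.3482  0.0706 -0.513 ]
0.04 False [ 0.4576 -0.029   0.1951] [ 0.2613 -0.9533  0.4925]
final True [ 0.4555 -0.0135  0.195 ] [-0.61   -3.9159  2.1   ]
bar y centre at r190: 0.01096549127345195 expected [0.456  0.0061]
50.15
bar 3867 [ 0.9999 -0.0162  0.5034  0.0054] ((515.0826416015625, 5.5631513595581055), (36.64772415161133, 210.388671875), 88.27617645263672)
0.225 350 [0.5244 0.0039 0.2336] ((523.96142578125, 4.5708770751953125), (32.01698684692383, 31.868572235107422), 0.7957927584648132)
0.235 119 [0.5254 0.0042 0.2378] ((524.0565795898438, 4.653188705444336), (25.941835403442383, 28.446163177490234), 21.09206771850586)
0.245 53 [ 0.524  -0.0013  0.2466] ((526.613525390625, 3.4471397399902344), (30.488956451416016, 9.495725631713867), 59.859981536865234)
0.255 6 [0.5267 0.0027 0.2599] ((526.6912841796875, 2.364628791809082), (17.705793380737305, 0.5615153312683105), 73.5550765991211)
0.265 6 [0.5263 0.0037 0.2697] ((526.2991333007812, 3.6979832649230957), (16.153268814086914, 0.4134984016418457), 74.63970184326172)
0.275 11 [0.5254 0.0046 0.2801] ((525.2679443359375, 4.638120651245117), (21.82895278930664, 1.3239037990570068), 74.71395874023438)
0.285 9 [0.524  0.0027 0.29  ] ((524.3502807617188, 3.5826215744018555), (19.8624210357666, 1.3572837114334106), 71.46177673339844)
0.295 21 [0.5203 0.005  0.3016] ((519.103271484375, 6.386338233947754), (23.656829833984375, 10.767996788024902), 75.02825927734375)
0.305 343 [0.5187 0.0066 0.3074] ((518.7970581054688, 6.715744972229004), (23.7470645904541, 9.733322143554688), 75.40696716308594)
0.315 0 0 0
[ 0.5118 -0.06  ] [0.5949 0.06  ]
```

View pics/w_br.png

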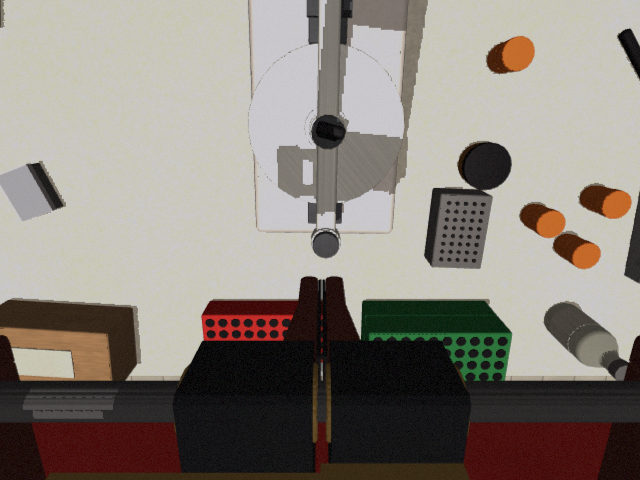

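The bridge is against its stop: bar along the shaker's axis (pixels (329,20) to (326,245)), bolt head at (327,131). The lever's hinge line is at 75.4° and it leans about 5° toward the free end, so the bolt is at about 0.56 and needs about 6.04 rad clockwise. Grip the lever and screw it in.

```bash
cat >> h.py <<'E'
BX=np.array([.524,.0046])
PITCH=.010/(2*np.pi)
def turn(y0,y1,z0,step=.6,tmax=.7,xy=BX):
    n=max(1,int(np.ceil((y0-y1)/step))); T0=current_torque()[2]
    for k in range(1,n+1):
        y=y0+(y1-y0)*k/n; z=z0-PITCH*(y0-y)
        j=inverse_kinematics([*xy,z],down(y))
        if j is None: print("no ik",y); return y0+(y1-y0)*(k-1)/n
        goto_joints(j); t=current_torque()[2]
        print(round(y,3),"T",np.round(t,3),"F",current_force().round(1),"gap",round(float(current_finger_gap()),4),"j6",round(float(current_joint_pos()[5]),3))
        if abs(t-T0)>tmax: print("torque stop"); return y
    return y
E
python3 - <<'E'
from h import *
np.set_printoptions(suppress=True,precision=4)
y0=2.80
print(inverse_kinematics([*BX,.273],down(y0)),inverse_kinematics([*BX,.264],down(-3.03)))
move_gripper(.045)
move_ptp([*BX,.40],down(y0)); print(current_joint_pos())
print("hit",servo_line([*BX,.273],rate=.12,contact_N=6),current_position())
move_gripper(0.0); print("gap",current_finger_gap(),current_force(),current_torque(),current_clock())
c=look("wrist","pics/w_lev.png"); look("side","pics/s_lev.png")
E
```

```text
[-0.1231  0.2046  1.6023  0.      1.3347 -2.9231] [-0.1231  0.2119  1.6155  0.      1.3142  2.9069]
[-0.1231  0.1328  1.3883 -0.      1.6197 -2.9218]
hit False [0.5246 0.0045 0.2738]
gap 0.009957399776405008 [-2.2436  1.9353  2.0534] [0.4077 0.4436 0.0615] 54.0167
```

View pics/w_lev.png

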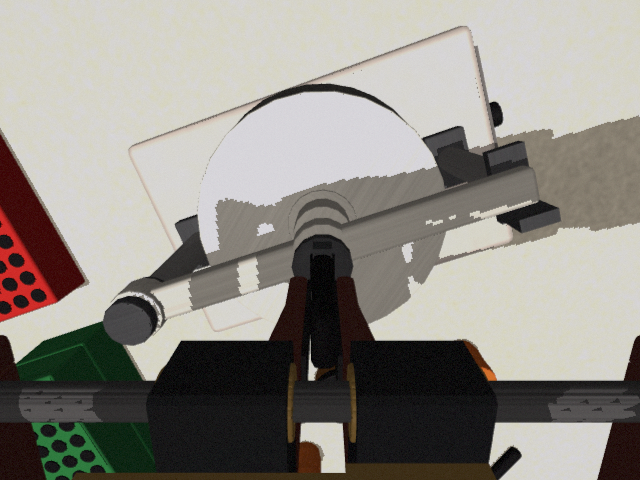

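The lever is gripped across its 10 mm thickness (gap 9.96 mm), and the bar's end is in the catch at (520,185). Turn clockwise.

Run:
```python
from h import *
y=turn(2.80,-3.03,.273,step=.6); print(y,current_position(),current_clock())
```

```text
2.217 T -0.114 F [-4.8  1.   4.1] gap 0.0093 j6 -2.343
1.634 T -0.116 F [-5.   0.9  5.4] gap 0.01 j6 -1.758
1.051 T -0.098 F [-6.3  0.6  4.5] gap 0.0099 j6 -1.175
0.468 T -0.131 F [-5.4  1.7  4.8] gap 0.0101 j6 -0.594
-0.115 T -0.065 F [-2.7  1.5  2.8] gap 0.0099 j6 -0.012
-0.698 T -0.111 F [-1.7  1.1  2.5] gap 0.0101 j6 0.571
-1.281 T -0.035 F [-1.6 -1.5  0.7] gap 0.0096 j6 1.154
-1.864 T -0.118 F [-0.7 -3.2  0.4] gap 0.0096 j6 1.737
-2.447 T -0.122 F [-1.3 -1.4  1.8] gap 0.0098 j6 2.32
-3.03 T -0.115 F [-2.8 -1.5  4.9] gap 0.01 j6 2.903
-3.0300000000000002 [0.52383639 0.00465486 0.2638351 ] 60.2833
```

Run:
```python
from h import *
np.set_printoptions(suppress=True,precision=4)
move_gripper(.045); servo_line([*BX,.35],rate=.2)
y0=-3.03+np.pi
j=current_joint_pos().copy(); j[5]-=np.pi; goto_joints(j); print(current_joint_pos(),current_position())
print("hit",servo_line([*BX,.262],down(y0),rate=.12,contact_N=6))
move_gripper(0.0); print("gap",current_finger_gap(),current_force(),current_torque())
y=turn(y0,.02,.262,step=.05,tmax=.6)
if y<.03: y=turn(.02,-.20,.262-PITCH*(y0-.02),step=.03,tmax=.45)
print(y,current_joint_pos(),current_clock())
c=look("wrist","pics/w_scr.png")
```

```text
[-0.1231  0.1542  1.4809 -0.      1.5072 -0.2343] [0.5236 0.0046 0.3491]
hit False
gap 0.010221661321623724 [-1.8187 -0.1198  1.8289] [-0.0878  0.2907 -0.0009]
0.066 T -0.027 F [-1.7 -0.2  4.3] gap 0.0096 j6 -0.19
0.02 T -0.042 F [-2.9  0.3  4.1] gap 0.0097 j6 -0.145
-0.007 T 0.038 F [-3.3  0.1  5.3] gap 0.0099 j6 -0.117
-0.035 T 0.374 F [-3.4 -0.4  4.6] gap 0.0099 j6 -0.089
-0.062 T 0.608 F [-3.1 -0.6  5.4] gap 0.0101 j6 -0.062
torque stop
-0.0625 [-0.1229  0.2136  1.6187 -0.0002  1.3094 -0.0623] 66.9917
```

View pics/w_scr.png

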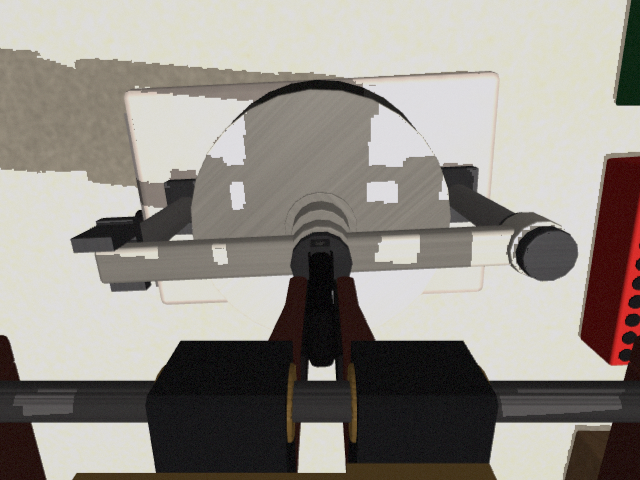

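The torque jumped to 0.6 N m at yaw about -0.04, the expected end angle (-0.016) for the bolt's stop. Release and look before folding.

Run:
```python
from h import *
np.set_printoptions(suppress=True,precision=4)
move_gripper(.045); servo_line([*BX,.36],rate=.2)
move_ptp([.585,.0,.48],down(np.pi/2)); move_gripper(0.0)
c=look("wrist","pics/w_pref.png"); s=look("side","pics/s_pref.png")
cv2.imwrite("pics/s_pref_c.png",cv2.resize(s["image"][170:310,240:420],None,fx=4,fy=4,interpolation=2))
P,u,v=cloud(c)
q=P[(P[:,2]>.215)&(P[:,1]<.05)&(P[:,1]>-.05)&(P[:,0]<.58)&(P[:,0]>.45)]
for a in np.arange(.215,.32,.01):
    s=q[(q[:,2]>a)&(q[:,2]<a+.01)]; print(round(a,3),len(s),s.mean(0).round(4) if len(s) else 0, (cv2.minAreaRect(s[:,:2].astype(np.float32)*1000)) if len(s)>5 else 0)
print(current_clock(),current_torque(),current_force())
```

```text
0.215 253 [0.5226 0.004  0.2238] ((523.9920654296875, 4.472557067871094), (32.729759216308594, 33.328704833984375), 46.16101837158203)
0.225 186 [0.5194 0.0051 0.2267] ((523.7821044921875, 5.1019439697265625), (28.218368530273438, 29.895933151245117), 85.51966857910156)
0.235 64 [0.5214 0.0005 0.2373] ((522.4859008789062, 4.346017837524414), (9.420273780822754, 30.38111114501953), 6.07279634475708)
0.245 0 0 0
0.255 20 [0.5191 0.0047 0.2615] ((519.06103515625, 4.272667407989502), (0.3368307948112488, 18.638940811157227), 0.3468686044216156)
0.265 3 [0.5195 0.0021 0.2663] 0
0.275 21 [0.5191 0.0056 0.2824] ((519.1651000976562, 5.2659502029418945), (20.09640884399414, 0.6297363638877869), 88.28500366210938)
0.285 6 [0.5214 0.002  0.2909] ((522.416015625, 4.700389862060547), (7.069048881530762, 23.851778030395508), 0.26097774505615234)
0.295 325 [0.5237 0.0047 0.2981] ((523.7015991210938, 4.692865371704102), (9.191777229309082, 23.71259880065918), 0.27515101432800293)
0.305 0 0 0
0.315 0 0 0
70.75 [0.0007 0.0141 0.0101] [ 0.095  -0.5586 -0.4089]
```

View pics/s_pref_c.png

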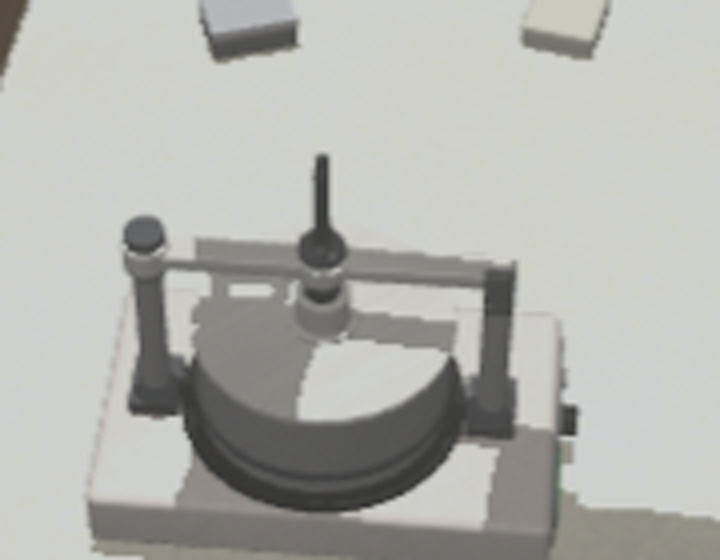

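View pics/w_pref.png

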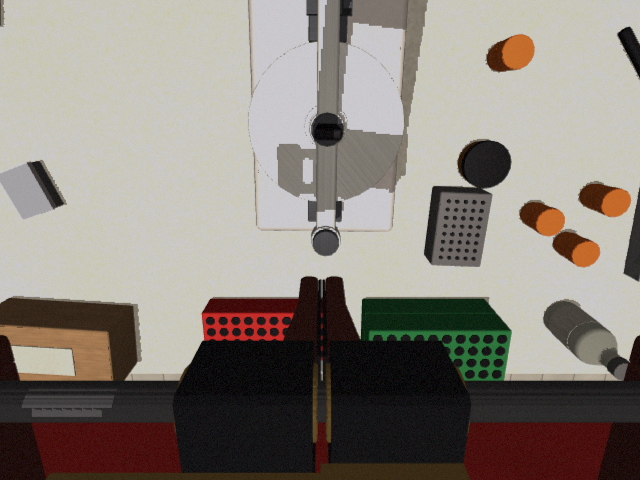

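Lever upright, square to the bar; its top at 298 mm minus 68 mm puts the hinge at about 229 mm, i.e. bolt fully in. Now fold it toward the free end.

Run:
```python
from h import *
np.set_printoptions(suppress=True,precision=4)
q=down(np.pi/2); H=np.array([.5237,.229]); y=.0049; w=.010; d=.050
move_ptp([.56,y,.36],q)
print(servo_line([.56,y,.277],rate=.12,contact_N=6))
ok=True
for a in np.arange(1.57,-.01,-.157):
    x=H[0]-d*np.cos(a)+.005*np.sin(a)+w; z=H[1]+d*np.sin(a)+.005*np.cos(a)
    if a<.25: break
    h=servo_line([x,y-.016*(x-.5237),z],rate=.07,contact_N=20)
    if h: print("stop at",a,current_position(),current_force()); break
print(a,current_position(),current_force(),current_clock())
h=servo_line([.484,y,.230],rate=.03,contact_N=15); print("press",h,current_position(),current_force())
look("side","pics/s_fold.png")
servo_line([.484,y,.36],rate=.2); move_ptp([.585,.0,.48],q)
c=look("wrist","pics/w_fold.png"); s=capture("side")
cv2.imwrite("pics/s_fold_c.png",cv2.resize(s["image"][170:310,240:420],None,fx=4,fy=4,interpolation=2))
P,u,v=cloud(c)
Q=P[(P[:,2]>.222)&(P[:,2]<.3)&(np.abs(P[:,1]-.005)<.03)&(P[:,0]>.44)&(P[:,0]<.56)]
for x0 in np.arange(.45,.545,.01):
    s=Q[(Q[:,0]>x0)&(Q[:,0]<x0+.01)]; print(round(x0,3),len(s),np.median(s,0) if len(s) else 0)
print(current_clock())
```

```text
False
0.1569999999999998 [0.4871 0.0055 0.2487] [0.3231 0.3979 0.2517] 74.7417
press True [0.4847 0.0053 0.2344] [-2.3126  0.3055 11.6152]
0.45 102 [0.4582 0.0054 0.2351]
0.46 290 [0.4652 0.0054 0.2356]
0.47 275 [0.475  0.0055 0.2356]
0.48 268 [0.4849 0.0055 0.2356]
0.49 264 [0.4949 0.0051 0.2358]
0.5 271 [0.5051 0.0047 0.2358]
0.51 279 [0.5154 0.0047 0.2355]
0.52 345 [0.5248 0.0048 0.2363]
0.53 213 [0.5345 0.005  0.2247]
0.54 4 [0.5406 0.0045 0.2234]
76.8917
```

View pics/s_fold_c.png

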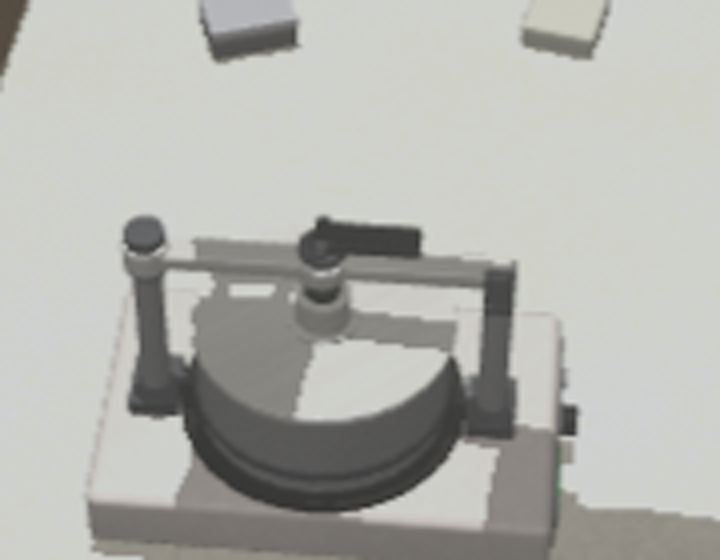

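View pics/w_fold.png

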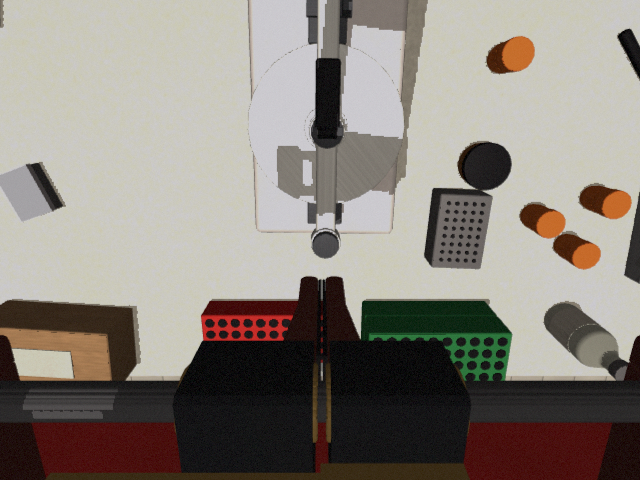

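The lever lies level (235–236 mm all along) over the bar toward the free end. Final check: bridge, cover and bystanders against the first picture.

Run:
```python
from h import *
np.set_printoptions(suppress=True,precision=4)
c=capture("wrist"); P,u,v=cloud(c)
Q=near(P,(.524,.005),.092,.135,.16); A=np.c_[Q[:,:2]-[.524,.005],np.ones(len(Q))]; print("cover plane",np.linalg.lstsq(A,Q[:,2],rcond=None)[0],rectcircle(near(P,(.524,.005),.1,.140,.158)))
q=P[(P[:,2]>.204)&(P[:,2]<.218)&(P[:,0]>.56)&(P[:,0]<.62)&(abs(P[:,1]-.004)<.03)]; print("bar",q.mean(0), np.ptp(q[:,1]))
goto_joints([1.098,.2,1.3,0,1.272,-.115]); t=look("top","pics/t_end.png")
a=cv2.imread("pics/top0.png").astype(int); d=np.abs(a-t["image"]).max(2)
im=t["image"].copy(); im[(d>40)]=(0,0,255); cv2.imwrite("pics/t_diff.png",im); print(current_clock(),current_force())
```

```text
cover plane [ 0.0003 -0.0009  0.1493] (array([0.5237, 0.0042]), 0.09399014282226563)
bar [0.5894 0.004  0.2125] 0.02182986304008004
79.575 [-0.3858  0.1084 -0.1827]
```

View pics/t_diff.png

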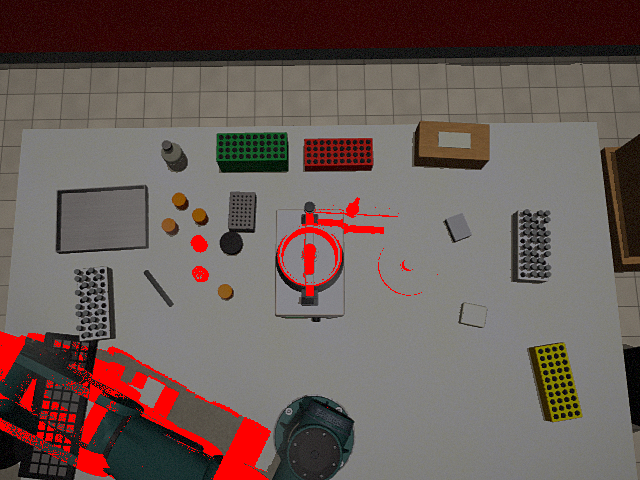

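View pics/t_end.png

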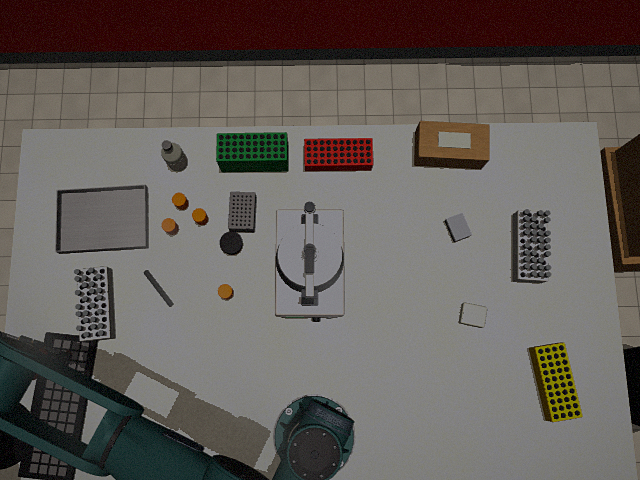

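Only the two pots' old places, the cover's old place and the bridge/drum differ from the start. The orange pots, jar at (231,243) and other bystanders are unmoved, and no pot was hidden under the arm (`t1.png`).

Run:
```python
from bench import *
print(close_job(),current_clock())
```

```text
the job is handed in; nothing more can be done
the job is handed in; nothing more can be done
```

I handed the job in at about 80 s of the 210 s allowed. Both white pots with grey caps are standing in the drum, and the cover is on. The bridge is swung over to its stop, the bolt is screwed in to its stop, and the lever was folded flat only after that. I left the four orange look-alikes alone.

Last checks:
- **Pots:** both were upright in the drum just before I put the cover on. I couldn't see them after that.
- **Cover:** it sits level to within 0.1° and about 1 mm from the drum centre. Its top reads 149 mm against the ideal 148 mm, and the camera reads about 1 mm high.
- **Bridge:** the bar lies along the shaker's axis, with its free end in the catch.
- **Bolt:** the torque rose sharply to 0.6 N m at the expected end angle. The hinge height measured about 229–230 mm; fully in is 229 mm. With the lever still upright, its angle read about 0.02 rad short of that end angle, which is within the camera's error. Once folded, it lined up with the bar to within 0.01 rad.
- **Lever:** it lies level along the bar towards the free end.
- **Everything else:** comparing the first and last top views shows nothing else moved on the bench, apart from the corner that the arm and its shadow cover in both pictures.

No check failed. The side camera differed from the top and wrist cameras by about 4–7 mm in y, so I took positions from the wrist camera.

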